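Fill the spice caddy, squeeze its catches and lift it off its base

ROBOT

A 7-joint arm with a two-finger parallel gripper is mounted at the origin on a cart in front of the work surface, level with it; the furniture and walls round the work are solid. World frame = base frame: x ahead of the robot, y to its left, z up, the work surface at z = 0. Lengths are in m, angles in rad, forces in N, time in s.
With the tool pointing down it reaches from about 0.4 to 0.9 m from the base axis. Payload 5.6 kg.
Tool frame: the origin (TCP) lies midway between the tips of the shut fingers; the grasp point (between the pads) lies 19 mm behind it (grip_point_offset is the distance from the TCP to the grasp point, in m); z points along the fingers, y is the line along which they close (so a half turn about z gives the same grasp; the last joint's range is limited). The gripper opens to 92 mm and grips with 3 to 60 N. Pads are 20 mm wide; open, the fingers measure 128 mm over their backs; the gripper's body (75 mm by 189 mm) begins 69 mm behind the grasp point.
Start: joints at [-1.261, 0.468, -0.012, 1.603, 0.006, 1.071, -0.056], TCP at [0.225, 0.61, 0.215] pointing down, gripper open.
Joint ranges: [-2.53, 2.53], [-0.31, 2.02], [-1.57, 1.55], [0.28, 2.44], [-1.29, 4.43], [0.15, 1.84], [-2.92, 2.92]. Speed limits (rad/s): [2.57, 2.57, 3.14, 3.14, 3.14, 3.14, 3.14].

INTERFACE

Orientations are given as a rotation vector (axis times angle).
In Python, from rig import get_obs, read_camera, job_done, grip_point_offset gives the robot as it stands. The module is installed in compiled form; this text tells all that it offers.
- The arm moves only by the shell command python3 -m creep 'ROWS' [FORCE]. ROWS is JSON, a list of rows, each an object of numbers: "x", "y", "z": the shift along the tool's x, y, z as a fraction of full scale; "twist": the turn about the tool's z as a fraction of full scale; "fingers": the closure, from 0 (fully open) to 1 (shut). A call has 1 to 8 rows; each row shifts and turns the commanded pose from where the row before left it, along the tool's axes as they then stand; what a row does not reach is not made up. Full scale, the value 1, is 0.025 m for a shift and 0.15 rad for a turn. A row lasts 1/10 s, in which the tool goes at most 50 mm and 8.59 degrees, less where a joint would pass 70% of its speed; a pose out of reach is approached as far as the arm can. A call with a number of a shift or a turn outside -1 to 1 is refused whole. A call with a gripper value outside its range is refused whole. The fingers move at their own pace and stop on an object; FORCE is the grip in N (left out, the last holds). Time passes only in rows, so rows that do not move let the fingers close. It gives the time, the measured TCP pose, the force, the opening and the grip force at its end, in the units of the state.
- get_obs(): the state, without advancing time (a new reading comes with each control period).
- read_camera(name): name is "scene" or "top" or "wrist"; returns a dict with "pixels" (384x512x3 uint8, blue, green, red), "K" (3x3 intrinsics, pixels), "R" (3x3) and "t" (3): a world point X has camera coordinates R X + t; the wrist camera has in their place "hand_eye" (4x4, takes a point from camera to tool coordinates, whose origin is the TCP and whose axes are the flange's). Camera axes: x right, y down, z forward; pixel columns grow to the right and rows downward; lengths in m; the calibration is good to about 2 mm. A picture is of the moment at which its call begins: read the wrist's pose just before it. There is no depth.
- job_done(): hands the job in; it is judged then, once.
The state is a dict: "clock": time; "q": joint angles; "qvel": joint speeds; "joint_torque": joint torques, N m; "position": TCP position; "eef_rot": TCP orientation; "force": force on the tool from outside, world axes, zero at the start; "torque": the same for the moment, N m; "grip_width": finger opening in m; "gripper_force": force on a finger pad.
Only numpy, scipy, OpenCV 4.12 (cv2) and the standard library are available. Lean on these libraries where they do the work, as an engineer would, in place of code of your own. Each camera call takes 0.05 s, during which the arm holds its last target. There are 200 camera calls.

TASK

The spice caddy is to go to the table: stand the spice jar and the salt shaker that were left out on the worktop upright in the two empty end cells of the caddy, one in each, setting them down rather than dropping them, while the caddy is still locked on its base. Then squeeze the two catch pads on the caddy's handle together so that its catches let go, lift the caddy with everything in it until it hangs level and well clear of the base (some 8 cm), and finish while still holding it there, still and with the catches squeezed. Leave the pepper mill, the small amber bottle and the lemon where they are.

Things in the scene. Friction and masses are not known exactly. Their poses are not given: they have to be found in the camera images.
- dock: Dark steel base screwed to the worktop, 280 x 100 mm, plate 8 mm thick. Origin: centre of its underside, on the worktop; x along it, y across, z up. Rails 9 mm above the plate hold the caddy with 1.5 mm play; at mid-length on each long side a steel keeper, 36 mm above the plate, has a lip over the nose of the caddy's catch. The caddy leaves it straight upward
- caddy: Wooden caddy on the base, 252 x 58 mm, walls 34 mm high, four cells in a row, handle column in the middle. Origin: centre of its underside; x along the row, y across, z up. Cells at x = +97, +43, -43, -97 mm, about 50 x 50 mm inside, floor at z = 4 mm; the inner two hold jars, the end two are empty. Handle head 42 mm (x) x 30 mm (y), top at z = 180 mm. 0.38 kg empty, 0.8 kg full
- handle (a point): Centre of the caddy's handle, half-way between the two catch pads, 150 mm above the caddy's underside; axes as the caddy's. The pads face +y and -y: pinch along y, from above. The tops of the full cells' jars are 109 mm above the caddy's underside
- catch_l_pad (a point): Centre of the outer face of the ribbed grey catch pad on the caddy's +y side, 30 mm long (along x) and 40 mm high; at rest the two faces are 54 mm apart, fully squeezed 36 mm. Axes as the caddy's
- catch_r_pad (a point): The same on the caddy's -y side
- catch_l (a joint): How far the +y pad is pressed in, in m: 0 at rest (its nose locked under the keeper), stop at 0.009 (fully squeezed); the nose is free beyond about 0.005. The spring pushes back with 3 N at rest and 6 N at the stop
- catch_r (a joint): The same for the -y pad
- cell_1 (a point): Centre of the floor of the empty end cell at the caddy's +x end; axes as the caddy's
- cell_4 (a point): Centre of the floor of the empty end cell at the caddy's -x end; axes as the caddy's
- spice_jar_mid (a point): Glass spice jar with a black screw cap standing on the worktop, 44 mm in diameter, 105 mm high, about 0.1 kg: its centre, half-way up (52.5 mm above its foot); glass body up to 82 mm, cap above; z up
- salt_shaker_mid (a point): Salt shaker standing on the worktop: straight glass body 44 mm in diameter up to 66 mm, narrower metal top, 90 mm high in all, about 0.1 kg: its centre, half-way up (45 mm above its foot); z up
- jar_in_1_mid (a point): A spice jar like the first that stands in the caddy's inner cell on the +x side: its centre, half-way up; it stays in its cell
- jar_in_2_mid (a point): The same in the inner cell on the -x side
- pepper_mill: Wooden pepper mill, 58 mm in diameter, 140 mm high, standing on the worktop; origin under its foot. To be left alone
- vanilla_bottle: Small amber bottle with a cork, 38 mm in diameter, 99 mm high, standing on the worktop; origin under its foot. To be left alone
- lemon: Lemon, 82 x 58 x 57 mm, lying on the worktop; origin at its underside. To be left alone
Not all that is in view belongs to the job. Leave any blue look-alike of the part that bears salt_shaker_mid alone.

How it is judged:
On the way, in this order (a step that is already met when the one before it is completed fails the run):
1. the spice jar and the salt shaker stand upright in the two end cells, one in each, let go of, with the caddy still seated on its base (((x of spice_jar_mid in the frame of caddy between 0.09 and 0.104 m and y of spice_jar_mid in the frame of caddy between -0.007 and 0.007 m and z of spice_jar_mid in the frame of caddy between 0.0515 and 0.0625 m and angle between each of spice_jar_mid, salt_shaker_mid's own z axis and vertical below 0.22 rad and x of salt_shaker_mid in the frame of caddy between -0.104 and -0.09 m and y of salt_shaker_mid in the frame of caddy between -0.007 and 0.007 m and z of salt_shaker_mid in the frame of caddy between 0.044 and 0.055 m) or (x of spice_jar_mid in the frame of caddy between -0.104 and -0.09 m and y of spice_jar_mid in the frame of caddy between -0.007 and 0.007 m and z of spice_jar_mid in the frame of caddy between 0.0515 and 0.0625 m and angle between each of spice_jar_mid, salt_shaker_mid's own z axis and vertical below 0.22 rad and x of salt_shaker_mid in the frame of caddy between 0.09 and 0.104 m and y of salt_shaker_mid in the frame of caddy between -0.007 and 0.007 m and z of salt_shaker_mid in the frame of caddy between 0.044 and 0.055 m)) and contact force between the fingers and spice_jar below 0.2 N and contact force between the fingers and salt_shaker below 0.2 N and z of caddy in the frame of dock below 0.0125 m and horizontal distance between caddy and dock below 0.005 m), for 0.2 s.
2. both catches are squeezed while the caddy is still down on its base (value of joint each of catch_l, catch_r above 0.006 m and z of caddy in the frame of dock below 0.0125 m and horizontal distance between caddy and dock below 0.005 m), for 0.05 s.
At the end, for the whole second after the job is handed in: Caddy held still in the fingers, both catches pressed over 6 mm, its underside over 50 mm above the base's plate, not touching the base, tilted under 0.2 rad; spice jar and salt shaker upright in the two end cells, one each, the other jars in the inner cells (all within 7 mm of cell centre) (z of caddy in the frame of dock above 0.058 m and angle between caddy's own z axis and vertical below 0.2 rad and value of joint each of catch_l, catch_r above 0.006 m and contact force between the fingers and caddy above 4 N and contact force between caddy and dock below 0.1 N and linear speed of caddy below 0.04 m/s and angular speed of caddy below 0.4 rad/s and ((x of spice_jar_mid in the frame of caddy between 0.09 and 0.104 m and y of spice_jar_mid in the frame of caddy between -0.007 and 0.007 m and z of spice_jar_mid in the frame of caddy between 0.0515 and 0.0625 m and angle between each of spice_jar_mid, salt_shaker_mid's own z axis and vertical below 0.22 rad and x of salt_shaker_mid in the frame of caddy between -0.104 and -0.09 m and y of salt_shaker_mid in the frame of caddy between -0.007 and 0.007 m and z of salt_shaker_mid in the frame of caddy between 0.044 and 0.055 m) or (x of spice_jar_mid in the frame of caddy between -0.104 and -0.09 m and y of spice_jar_mid in the frame of caddy between -0.007 and 0.007 m and z of spice_jar_mid in the frame of caddy between 0.0515 and 0.0625 m and angle between each of spice_jar_mid, salt_shaker_mid's own z axis and vertical below 0.22 rad and x of salt_shaker_mid in the frame of caddy between 0.09 and 0.104 m and y of salt_shaker_mid in the frame of caddy between -0.007 and 0.007 m and z of salt_shaker_mid in the frame of caddy between 0.044 and 0.055 m)) and x of jar_in_1_mid in the frame of caddy between 0.036 and 0.05 m and y of jar_in_1_mid in the frame of caddy between -0.007 and 0.007 m and z of jar_in_1_mid in the frame of caddy between 0.0515 and 0.0625 m and angle between each of jar_in_1_mid, jar_in_2_mid's own z axis and vertical below 0.22 rad and x of jar_in_2_mid in the frame of caddy between -0.05 and -0.036 m and y of jar_in_2_mid in the frame of caddy between -0.007 and 0.007 m and z of jar_in_2_mid in the frame of caddy between 0.0515 and 0.0625 m and contact force between the fingers and spice_jar below 0.2 N and contact force between the fingers and salt_shaker below 0.2 N); the arm keeps its last pose, push and grip.
It fails at once if the pepper mill, the small bottle or the lemon is moved more than 30 mm (distance of any of pepper_mill, vanilla_bottle, lemon from where it was at the start of the episode above 0.03 m).
It fails at once if the spice jar or the salt shaker is dropped (falls free, faster than 0.7 m/s) ((contact force between the fingers and spice_jar below 0.05 N and linear speed of spice_jar above 0.7 m/s) or (contact force between the fingers and salt_shaker below 0.05 N and linear speed of salt_shaker above 0.7 m/s)).
It fails at once if the spice jar or the salt shaker is knocked over (angle between any of spice_jar_mid, salt_shaker_mid's own z axis and vertical above 0.8 rad).
It also fails if it takes over 67 s, if anything falls off the work surface, if the arm or the gripper's body presses on something with over 40 N, if the wrist force passes 120 N, or if a joint passes its speed limit or range.

## Working session

There is one attempt and no reset: what is moved stays moved. The work goes in short steps, Python scripts to look and compute and a shell command to move; the robot and the scene stay as the last step left them, time stands still between calls to the robot, and variables do not carry over. Pictures are saved under pics/ and viewed, at most 10 in all, crops included, and the job is handed in when it is done.

```bash
mkdir -p pics; python3 - <<'E'
from rig import *
import cv2,numpy as np
o=get_obs();print({k:np.round(v,3).tolist() for k,v in o.items()},grip_point_offset)
for n in("scene","top"):
    c=read_camera(n);cv2.imwrite(f"pics/{n}0.png",c["pixels"]);np.savez(f"pics/{n}0.npz",**c)
    print(n,c["K"].tolist(),(-c["R"].T@c["t"]).round(3))
E
```

```text
{'clock': 0.0, 'q': [-1.261, 0.468, -0.012, 1.604, 0.006, 1.071, -0.056], 'qvel': [-0.0, -0.002, 0.0, 0.001, -0.0, -0.0, -0.001], 'joint_torque': [-0.0, -52.057, -0.013, -24.375, -0.057, 0.017, 0.0], 'position': [0.224, 0.609, 0.214], 'eef_rot': [-0.551, -3.093, 0.003], 'force': [-0.088, 0.102, 0.845], 'torque': [0.006, -0.023, 0.014], 'gripper_force': 0.0, 'grip_width': 0.092} 0.0187
scene [[392.3120684263748, 0.0, 256.75252087079974], [0.0, 392.3120684263748, 190.40865521174538], [0.0, 0.0, 1.0]] [ 0.16  -0.471  0.725]
top [[478.7850251719445, 0.0, 256.26673081480396], [0.0, 478.7850251719445, 192.8185888571158], [0.0, 0.0, 1.0]] [0.414 0.21  1.202]
```

View pics/scene0.png

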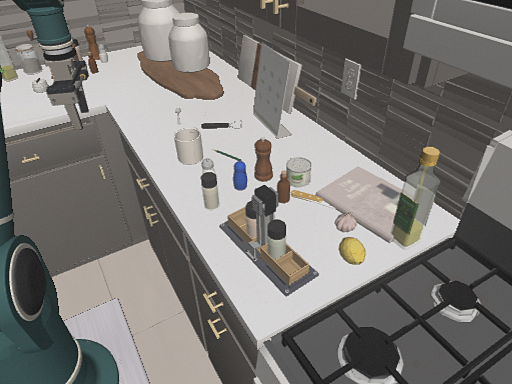

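View pics/top0.png

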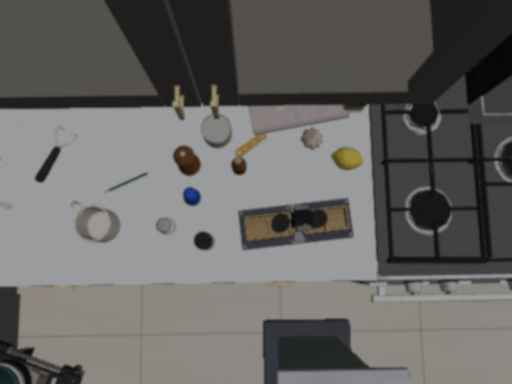

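```bash
cat > h.py <<'E'
import numpy as np,cv2
def ray(c,px,z):
    R,t,K=c["R"],c["t"],c["K"];C=-R.T@t
    d=R.T@np.linalg.inv(K)@np.array([px[0],px[1],1.]);return C+d*(z-C[2])/d[2]
def proj(c,X):
    p=c["K"]@(c["R"]@np.array(X)+c["t"]);return p[:2]/p[2]
E
python3 - <<'E'
import numpy as np,cv2
from h import *
T=np.load("pics/top0.npz")
a=cv2.resize(T["pixels"][180:260,140:360],None,fx=3.6,fy=3.6,interpolation=cv2.INTER_CUBIC)
S=np.load("pics/scene0.npz")
b=cv2.resize(S["pixels"][145:295,185:325],None,fx=3.6,fy=3.6,interpolation=cv2.INTER_CUBIC)[:,:]
cv2.imwrite("pics/a.png",cv2.convertScaleAbs(a,alpha=1.6));cv2.imwrite("pics/b.png",b)
for n,p,z in(("jarcap",(204,240.5),.105),("salt",(166,226),.09),("mug",(97,224),.1),("blue",(192,196),.09),("mill",(186,157),.14),("van",(239,166),.099),("lemon",(348,158),.03)):print(n,ray(T,p,z).round(3))
E
```

```text
jarcap [0.463 0.324 0.105]
salt [0.498 0.414 0.09 ]
mug [0.505 0.571 0.1  ]
blue [0.568 0.354 0.09 ]
mill [0.65  0.361 0.14 ]
van [0.636 0.243 0.099]
lemon [ 0.666 -0.028  0.03 ]
```

View pics/a.png

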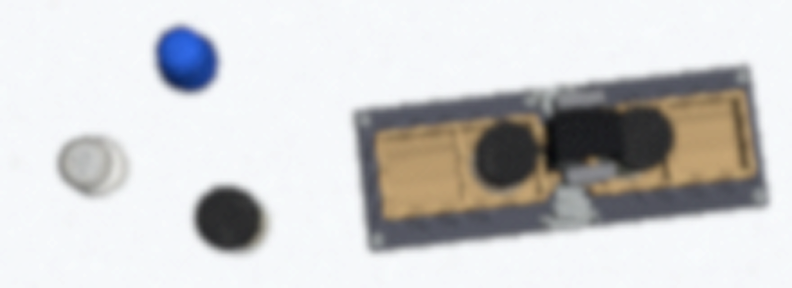

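View pics/b.png

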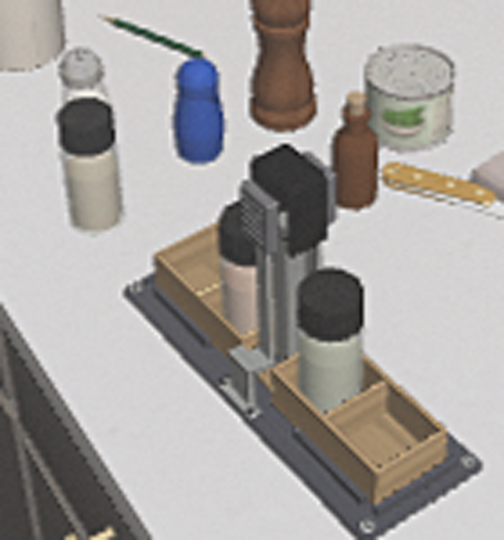

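The scene view shows the spice jar (black cap) at (210,190), the salt shaker with its metal top at (207,165) behind it, and the blue look-alike at (240,175). The caddy is on its base around (265,245). In the top view the jar is at (204,240), the shaker at (166,226), and the dock spans (239–353, 199–249). The crops show both end cells empty and the catch pads on the handle.

```bash
cat >> h.py <<'E'
from scipy.spatial.transform import Rotation as Ro
def plan(o,P,yaw):
    """units to go: tool-frame shift to TCP target P, and twist so tool y lies along yaw (mod pi); shift in present axes"""
    R=Ro.from_rotvec(o["eef_rot"]).as_matrix();d=R.T@(np.array(P)-o["position"])
    cur=np.arctan2(R[1,1],R[0,1]);dy=(yaw-cur+np.pi/2)%np.pi-np.pi/2
    return "shift units",(d/.025).round(2),"twist units",round(-dy/.15,2),"tilt",R[:,2].round(3)
E
python3 - <<'E'
from h import *
from rig import get_obs
T=np.load("pics/top0.npz");S=np.load("pics/scene0.npz")
c=[ray(T,(x/3.6+140-.36,y/3.6+180-.36),.008) for x,y in((354,110),(750,66),(770,205),(371,252))]
m=sum(c)/4;l=(c[1]+c[2]-c[0]-c[3])/2;w=(c[0]+c[1]-c[2]-c[3])/2
print(m,np.linalg.norm(l),np.linalg.norm(w),np.degrees(np.arctan2(l[1],l[0])),np.degrees(np.arctan2(w[1],w[0])))
c=[ray(S,(x/3.6+185-.36,y/3.6+145-.36),.008) for x,y in((124,292),(365,540),(482,463))]
print("scene",(c[0]+c[2])/2,np.linalg.norm(c[1]-c[0]),np.linalg.norm(c[1]-c[2]))
print(plan(get_obs(),(.47,.40,.24),np.radians(6.4)))
E
```

```text
[0.5058392  0.10547237 0.008     ] 0.2778994019512199 0.09821652665286233 -84.35023043222955 5.9583652844419746
scene [0.50413226 0.10160569 0.008     ] 0.2748162829458775 0.0973676755029697
('shift units', array([-12.11,  -4.47,  -1.04]), 'twist units', np.float64(7.38), 'tilt', array([-0.   , -0.001, -1.   ]))
```

```bash
A='x'
python3 -m creep '[{"x":-1,"y":-0.37,"z":-0.5},{"x":-1,"y":-0.37,"z":-0.5},{"x":-1,"y":-0.37},{"x":-1,"y":-0.37},{"x":-1,"y":-0.37},{"x":-1,"y":-0.37},{"x":-1,"y":-0.37},{"x":-1,"y":-0.37}]' | tail -c 400
python3 -m creep '[{"x":-1,"y":-0.37},{"x":-1,"y":-0.37},{"x":-1,"y":-0.37},{"x":-1,"y":-0.37},{"twist":1},{"twist":1},{"twist":1},{"twist":1}]' | tail -c 400
python3 -m creep '[{"twist":1},{"twist":1},{"twist":1},{"twist":0.43},{}]' | tail -c 400
python3 - <<'E'
from h import *
from rig import *
o=get_obs();w=read_camera("wrist");cv2.imwrite("pics/w1.png",w["pixels"]);np.savez("pics/w1.npz",pos=o["position"],rot=o["eef_rot"],**w)
print(plan(o,(.498,.414,.24),np.radians(5.8)),w["hand_eye"])
E
```

```text
('shift units', array([-12.97,  -3.56,  -1.04]), 'twist units', np.float64(7.44), 'tilt', array([-0.   , -0.001, -1.   ])) [[-4.56301887e-04 -9.55790102e-01 -2.94049440e-01  8.20632305e-02]
 [ 9.99999840e-01 -3.37636895e-04 -4.54317518e-04  4.01073634e-04]
 [ 3.34950247e-04 -2.94049600e-01  9.55790103e-01 -1.70953228e-01]
 [ 0.00000000e+00  0.00000000e+00  0.00000000e+00  1.00000000e+00]]invalid input at $[0]: expected keys x, y, z, twist, fingers
invalid input at $[0]: expected keys x, y, z, twist, fingers
invalid input at $[0]: expected keys x, y, z, twist, fingers
```

View pics/w1.png

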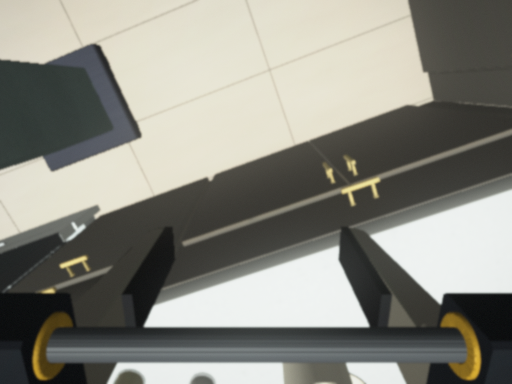

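The wrist picture shows only the floor and the counter edge; the moves were refused because every row needs all the keys. I'll resend them in full.

```bash
python3 -m creep '[{"x":-1,"y":-0.37,"z":-0.5,"twist":0,"fingers":0},{"x":-1,"y":-0.37,"z":-0.5,"twist":0,"fingers":0},{"x":-1,"y":-0.37,"z":0,"twist":0,"fingers":0},{"x":-1,"y":-0.37,"z":0,"twist":0,"fingers":0},{"x":-1,"y":-0.37,"z":0,"twist":0,"fingers":0},{"x":-1,"y":-0.37,"z":0,"twist":0,"fingers":0},{"x":-1,"y":-0.37,"z":0,"twist":0,"fingers":0},{"x":-1,"y":-0.37,"z":0,"twist":0,"fingers":0}]' | tail -c 400
python3 -m creep '[{"x":-1,"y":-0.37,"z":0,"twist":0,"fingers":0},{"x":-1,"y":-0.37,"z":0,"twist":0,"fingers":0},{"x":-1,"y":-0.37,"z":0,"twist":0,"fingers":0},{"x":0,"y":0,"z":0,"twist":1,"fingers":0},{"x":0,"y":0,"z":0,"twist":1,"fingers":0},{"x":0,"y":0,"z":0,"twist":1,"fingers":0},{"x":0,"y":0,"z":0,"twist":1,"fingers":0},{"x":0,"y":0,"z":0,"twist":1,"fingers":0}]' | tail -c 400
python3 -m creep '[{"x":0,"y":0,"z":0,"twist":1,"fingers":0},{"x":0,"y":0,"z":0,"twist":1,"fingers":0},{"x":0,"y":0,"z":0,"twist":0.44,"fingers":0},{"x":0,"y":0,"z":0,"twist":0,"fingers":0}]' | tail -c 400
python3 - <<'E'
from h import *
from rig import *
o=get_obs();w=read_camera("wrist");cv2.imwrite("pics/w2.png",w["pixels"]);np.savez("pics/w2.npz",pos=o["position"],rot=o["eef_rot"],**w)
print(plan(o,(.498,.414,.24),np.radians(5.8)),w["K"])
E
```

```text
clock: 0.95
position: [0.3874, 0.4704, 0.2393]
eef_rot: [-0.551, -3.093, 0.001]
force: [0.3, 0.7, 0.7]
grip_width: 0.0916
gripper_force: 0.0
clock: 1.75
position: [0.4473, 0.4192, 0.2393]
eef_rot: [-1.654, -2.671, 0.001]
force: [-1.1, 0.5, 0.1]
grip_width: 0.0918
gripper_force: 0.0
clock: 2.15
position: [0.4472, 0.4194, 0.2392]
eef_rot: [2.105, 2.332, -0.001]
force: [0.2, -0.2, -0.3]
grip_width: 0.0917
gripper_force: 0.0
('shift units', array([-0.42,  2.  , -0.03]), 'twist units', np.float64(0.01), 'tilt', array([-0.   , -0.001, -1.   ])) [[336.938153     0.         256.28360655]
 [  0.         336.938153   189.15482979]
 [  0.           0.           1.        ]]
```

View pics/w2.png

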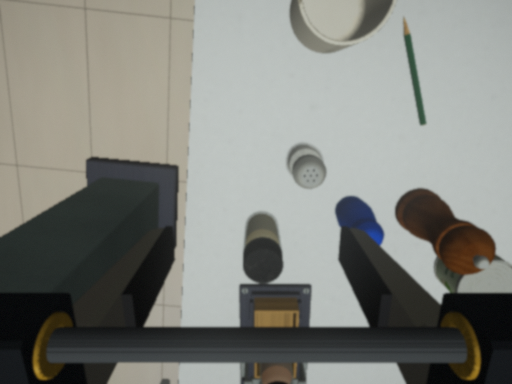

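The wrist view shows the shaker's top at about (309,174), the jar's cap top at about (264,263), and the dock's near corners at (241,285) and (311,285).

```bash
cat >> h.py <<'E'
def wcam(f):
    f=np.load(f) if isinstance(f,str) else f
    H=np.eye(4);H[:3,:3]=Ro.from_rotvec(f["rot"]).as_matrix();H[:3,3]=f["pos"]
    M=np.linalg.inv(H@f["hand_eye"]);return dict(K=f["K"],R=M[:3,:3],t=M[:3,3])
def snap(n):
    from rig import get_obs,read_camera
    o=get_obs();w=read_camera("wrist");d=dict(pos=o["position"],rot=o["eef_rot"],**w);cv2.imwrite(f"pics/{n}.png",w["pixels"]);np.savez(f"pics/{n}.npz",**d);return o,w["pixels"],wcam(d)
E
python3 - <<'E'
from h import *
w=wcam("pics/w2.npz");im=np.load("pics/w2.npz")["pixels"];T=np.load("pics/top0.npz");S=np.load("pics/scene0.npz")
# jar cap: darkest blob ; circle on top disc
g=im.max(2);sub=(g[235:282,235:285]<75).astype(np.uint8)
y,x=np.nonzero(sub);print("cap bbox",x.min()+235,x.max()+235,y.min()+235,y.max()+235)
for n,p,z in(("salt top",(309,174),.088),("jar top",(264,264),.105),("dk",(240.5,285),.008),("dk2",(311.5,285),.008)):print(n,ray(w,p,z).round(4))
# scene cross-check: predicted pixels of object axes
for X in((.463,.324,.105),(.498,.414,.09),(.498,.414,0)):print(proj(S,X).round(1),proj(w,X).round(1),proj(T,X).round(1))
E
```

```text
cap bbox 244 281 237 281
salt top [0.5003 0.4244 0.088 ]
jar top [0.4656 0.3302 0.105 ]
dk [0.4451 0.2401 0.008 ]
dk2 [0.5418 0.25   0.008 ]
[208.3 176.2] [260.9 269.2] [204.  240.4]
[206.6 160.7] [305.4 184.4] [165.9 226.1]
[209.6 185.4] [295.4 164. ] [172.5 228.7]
```

```bash
python3 -m creep '[{"x":0,"y":1,"z":1,"twist":0,"fingers":0},{"x":-0.1,"y":1,"z":0.8,"twist":0,"fingers":0},{"x":0,"y":0.05,"z":0.6,"twist":0,"fingers":0},{"x":0,"y":0,"z":0,"twist":0,"fingers":0}]' | sed -n 1,3p
python3 - <<'E'
from h import *
o,im,w=snap("w3")
print(plan(o,(.5,.422,.054-.0187),np.radians(5.8)))
S=np.load("pics/scene0.npz")["pixels"][145:215,190:260]
a=cv2.resize(im[60:384,150:370],None,fx=1.8,fy=1.8);b=cv2.resize(S,(583,583),interpolation=cv2.INTER_CUBIC)[:,:390]
cv2.imwrite("pics/c.png",np.hstack([a,b]))
print(a.shape)
E
```

```text
clock: 2.6
position: [0.4976, 0.4208, 0.1767]
eef_rot: [-2.105, -2.332, 0.008]
('shift units', array([0.06, 0.12, 5.66]), 'twist units', np.float64(0.01), 'tilt', array([-0.004, -0.004, -1.   ]))
(583, 396, 3)
```

View pics/c.png

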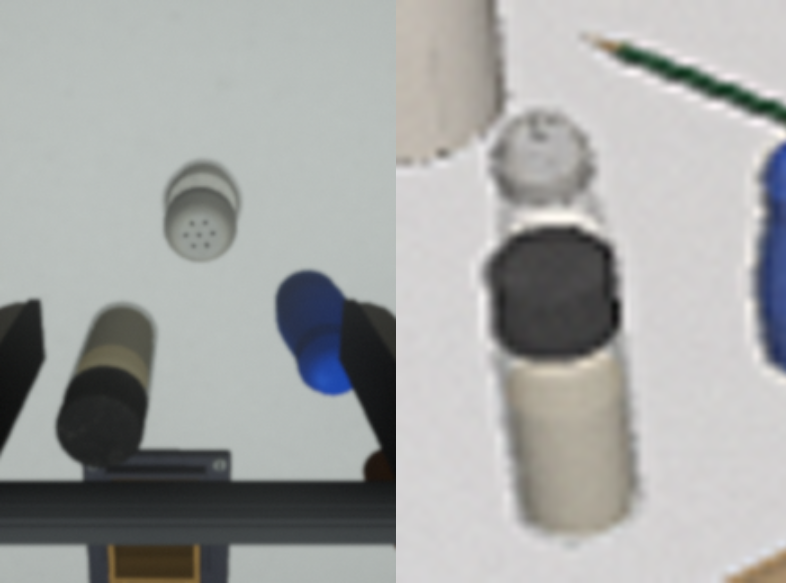

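The crop shows the shaker's hole pattern at wrist pixel (261,189) and its base edge at (263,148). The jar's base edge is at about (218,228) and its cap centre at about (206,299).

```bash
python3 - <<'E'
from h import *
w=wcam("pics/w3.npz");S=np.load("pics/scene0.npz")
f=lambda x,y:(x/1.8+150-.2,y/1.8+60-.2)
for n,p,z in(("salt top",(200,233),.09),("salt top",(200,233),.087),("salt base far edge",(203,158),0),("jar top",(101,430),.105),("jar base far edge",(123,302),0),("dk",(84,452),.008),("dk2",(230,451),.008)):print(n,ray(w,f(*p),z).round(4))
g=lambda x,y:((x-396)/8.33+190-.4,y/8.33+145-.4)
# scene: bottom of jar front edge, salt cap sides
for n,p,z in(("scene jar bottom edge",(580,535),0),("scene jar cap top(centre)",(555,272),.105),("salt cap ctr",(543,155),.078)):print(n,ray(S,g(*p),z).round(4))
C=-S["R"].T@S["t"];print(C)
E
```

```text
salt top [0.502  0.4247 0.09  ]
salt top [0.5021 0.4238 0.087 ]
salt base far edge [0.5027 0.4422 0.    ]
jar top [0.4656 0.329  0.105 ]
jar base far edge [0.4628 0.3472 0.    ]
dk [0.4451 0.2406 0.008 ]
dk2 [0.541  0.2515 0.008 ]
scene jar bottom edge [0.4571 0.3135 0.    ]
scene jar cap top(centre) [0.4618 0.3192 0.105 ]
salt cap ctr [0.5005 0.418  0.078 ]
[ 0.15961849 -0.47076223  0.72490467]
```

```bash
python3 -m creep '[{"x":0.02,"y":0.2,"z":1,"twist":0,"fingers":0},{"x":0,"y":0,"z":1,"twist":0,"fingers":0},{"x":0,"y":0,"z":1,"twist":0,"fingers":0},{"x":0,"y":0,"z":1,"twist":0,"fingers":0},{"x":0,"y":0,"z":1,"twist":0,"fingers":0},{"x":0,"y":0,"z":0.6,"twist":0,"fingers":0},{"x":0,"y":0,"z":0,"twist":0,"fingers":0},{"x":0,"y":0,"z":0,"twist":0,"fingers":1}]' 12
python3 -m creep '[{"x":0,"y":0,"z":0,"twist":0,"fingers":1},{"x":0,"y":0,"z":0,"twist":0,"fingers":1},{"x":0,"y":0,"z":0,"twist":0,"fingers":1},{"x":0,"y":0,"z":0,"twist":0,"fingers":1},{"x":0,"y":0,"z":0,"twist":0,"fingers":1}]'
```

```text
clock: 3.45
position: [0.5039, 0.4239, 0.0408]
eef_rot: [-2.105, -2.332, -0.002]
force: [0.6, -0.4, 0.1]
grip_width: 0.0857
gripper_force: 0.0
clock: 3.95
position: [0.5038, 0.4232, 0.0398]
eef_rot: [-2.105, -2.332, -0.001]
force: [0.1, 0.3, -0.6]
grip_width: 0.0455
gripper_force: 0.0
```

```bash
python3 -m creep '[{"x":-0.06,"y":0,"z":0.06,"twist":0,"fingers":1},{"x":0,"y":0,"z":0,"twist":0,"fingers":1},{"x":0,"y":0,"z":0,"twist":0,"fingers":1}]'
python3 -m creep '[{"x":0,"y":0,"z":-0.5,"twist":0,"fingers":1},{"x":0,"y":0,"z":-1,"twist":0,"fingers":1},{"x":0,"y":0,"z":-1,"twist":0,"fingers":1},{"x":0,"y":0,"z":-1,"twist":0,"fingers":1},{"x":0,"y":0,"z":-1,"twist":0,"fingers":1},{"x":0,"y":0,"z":-1,"twist":0,"fingers":1},{"x":0,"y":0,"z":0,"twist":0,"fingers":1}]'
python3 - <<'E'
from h import *
from rig import get_obs
u=np.array([-.101,.995,0]);c=np.array([.507,.1055,0])
print(plan(get_obs(),c+97e-3*u+[0,0,.1745],np.radians(5.8)))
E
```

```text
clock: 4.25
position: [0.5035, 0.4221, 0.0386]
eef_rot: [-2.105, -2.331, -0.0]
force: [-1.6, 0.5, 4.9]
grip_width: 0.0385
gripper_force: 12.2
clock: 4.95
position: [0.506, 0.4227, 0.1798]
eef_rot: [2.105, 2.33, 0.011]
force: [0.7, -0.3, -1.1]
grip_width: 0.0386
gripper_force: 11.8
('shift units', array([-8.75, -1.25,  0.17]), 'twist units', np.float64(0.0), 'tilt', array([ 0.006,  0.005, -1.   ]))
```

```bash
python3 -m creep '[{"x":-1,"y":-0.15,"z":0,"twist":0,"fingers":1},{"x":-1,"y":-0.15,"z":0,"twist":0,"fingers":1},{"x":-1,"y":-0.15,"z":0,"twist":0,"fingers":1},{"x":-1,"y":-0.15,"z":0,"twist":0,"fingers":1},{"x":-1,"y":-0.15,"z":0,"twist":0,"fingers":1},{"x":-1,"y":-0.15,"z":0,"twist":0,"fingers":1},{"x":-1,"y":-0.15,"z":0,"twist":0,"fingers":1},{"x":-1,"y":-0.15,"z":0,"twist":0,"fingers":1}]'
python3 -m creep '[{"x":-0.75,"y":-0.05,"z":0,"twist":0,"fingers":1},{"x":0,"y":0,"z":0,"twist":0,"fingers":1},{"x":0,"y":0,"z":0,"twist":0,"fingers":1}]'
python3 - <<'E'
from h import *
from rig import read_camera
o,im,w=snap("w4")
S=read_camera("scene");np.savez("pics/s4.npz",**S);b=S["pixels"]
f=lambda p:tuple(int(v) for v in np.round(p))
print(f(proj(S,o["position"])))
x,y=f(proj(S,o["position"]))
a=cv2.resize(im[100:384,140:370],None,fx=1.7,fy=1.7);b=cv2.resize(b[y-60:y+90,x-65:x+65],(418,483),interpolation=cv2.INTER_CUBIC)
print(a.shape,x-65,y-60);cv2.imwrite("pics/d.png",np.hstack([a[:482],b[:482]]))
E
```

```text
clock: 5.75
position: [0.4937, 0.218, 0.1746]
eef_rot: [-2.106, -2.331, 0.002]
force: [-0.3, -0.6, -1.2]
grip_width: 0.0382
gripper_force: 11.8
clock: 6.05
position: [0.4948, 0.201, 0.1751]
eef_rot: [-2.106, -2.331, 0.001]
force: [-0.3, 0.9, -1.2]
grip_width: 0.0386
gripper_force: 11.8
(240, 174)
(483, 391, 3) 175 114
```

View pics/d.png

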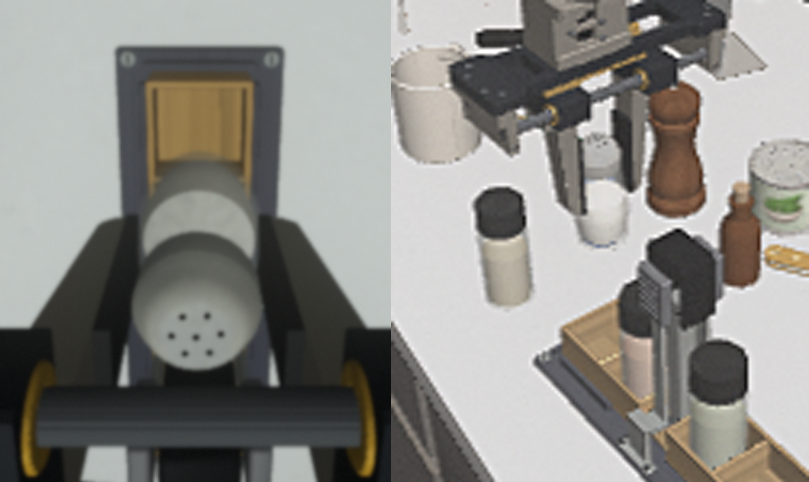

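The left crop shows the shaker upright between the fingers with its holes at wrist pixel (255,297). The dock's end corners are at (208,128) and (307,128), and the empty cell is ahead. The scene crop confirms the pads are on the glass body.

```bash
python3 - <<'E'
from h import *
w=wcam("pics/w4.npz");z=np.load("pics/w4.npz");R=Ro.from_rotvec(z["rot"]).as_matrix();p0=z["pos"]
f=lambda x,y:(x/1.7+140-.2,y/1.7+100-.2)
zb=p0[2]-.0386
for n,p,h in(("salt holes",(196,335),zb+.09),("salt base far edge",(200,153),zb),("dk",(116,46),.008),("dk2",(285,46),.008),("wallL",(146,80),.042),("wallR",(254,80),.042)):
    X=ray(w,f(*p),h);print(n,X.round(4),"tool",((X-p0)@R).round(4))
E
```

```text
salt holes [0.4957 0.2011 0.2265] tool [ 0.      0.0009 -0.0514]
salt base far edge [0.4951 0.2194 0.1365] tool [0.0183 0.0022 0.0386]
dk [0.4439 0.2399 0.008 ] tool [ 0.0439 -0.0465  0.1672]
dk2 [0.5422 0.2499 0.008 ] tool [0.0438 0.0522 0.1671]
wallL [0.4654 0.228  0.042 ] tool [ 0.0298 -0.0264  0.1331]
wallR [0.5229 0.2338 0.042 ] tool [0.0298 0.0313 0.1331]
```

```bash
python3 -m creep '[{"x":0.06,"y":0.04,"z":0.5,"twist":0,"fingers":1},{"x":0,"y":0,"z":0.9,"twist":0,"fingers":1},{"x":0,"y":0,"z":0.9,"twist":0,"fingers":1},{"x":0,"y":0,"z":0.3,"twist":0,"fingers":1},{"x":0,"y":0,"z":0,"twist":0,"fingers":1},{"x":0,"y":0,"z":0,"twist":0,"fingers":1}]'
python3 - <<'E'
from h import *
o,im,w=snap("w5")
print(proj(w,[0.5,.2,.042]))
cv2.imwrite("pics/e.png",cv2.resize(im[60:384,140:370],None,fx=1.8,fy=1.8))
E
```

```text
clock: 6.75
position: [0.4962, 0.2029, 0.1108]
eef_rot: [2.105, 2.332, 0.001]
force: [-0.1, 1.0, -1.0]
grip_width: 0.0383
gripper_force: 11.8
[258.97932057 205.14724517]
```

View pics/e.png

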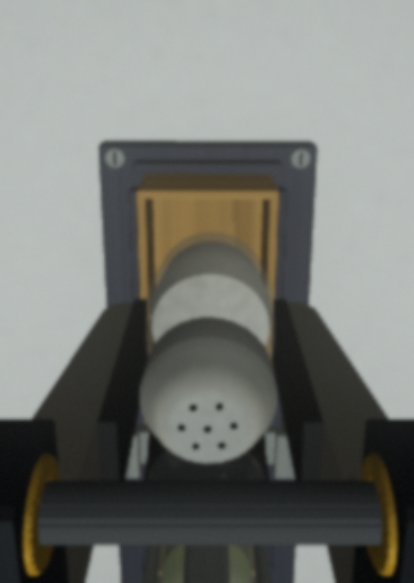

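The shaker is laterally centred over the cell: the cell's inner walls span columns 148–270 in the crop and the shaker's axis is at about 209. I'll lower it.

```bash
python3 -m creep '[{"x":0,"y":0,"z":0.7,"twist":0,"fingers":1},{"x":0,"y":0,"z":0.6,"twist":0,"fingers":1},{"x":0,"y":0,"z":0.3,"twist":0,"fingers":1},{"x":0,"y":0,"z":0.3,"twist":0,"fingers":1},{"x":0,"y":0,"z":0.2,"twist":0,"fingers":1},{"x":0,"y":0,"z":0.1,"twist":0,"fingers":1},{"x":0,"y":0,"z":0,"twist":0,"fingers":1}]'
python3 -m creep '[{"x":0,"y":0,"z":0.1,"twist":0,"fingers":1},{"x":0,"y":0,"z":0,"twist":0,"fingers":1},{"x":0,"y":0,"z":0,"twist":0,"fingers":1}]'
```

```text
clock: 7.5
position: [0.4959, 0.2025, 0.0556]
eef_rot: [2.105, 2.332, 0.0]
force: [-0.1, -0.6, -0.9]
grip_width: 0.0383
gripper_force: 11.8
clock: 7.8
position: [0.496, 0.2025, 0.0532]
eef_rot: [2.105, 2.332, 0.0]
force: [-0.9, -0.1, -1.3]
grip_width: 0.0383
gripper_force: 11.8
```

```bash
python3 -m creep '[{"x":0,"y":0,"z":0.08,"twist":0,"fingers":1},{"x":0,"y":0,"z":0.04,"twist":0,"fingers":1},{"x":0,"y":0,"z":0,"twist":0,"fingers":1},{"x":0,"y":0,"z":0,"twist":0,"fingers":1}]'
```

```text
clock: 8.2
position: [0.496, 0.2026, 0.0505]
eef_rot: [-2.105, -2.332, -0.001]
force: [-1.1, -0.8, 4.4]
grip_width: 0.0386
gripper_force: 12.2
```

```bash
python3 -m creep '[{"x":0,"y":0,"z":0,"twist":0,"fingers":0.45},{"x":0,"y":0,"z":0,"twist":0,"fingers":0.3},{"x":0,"y":0,"z":0,"twist":0,"fingers":0.2},{"x":0,"y":0,"z":-0.4,"twist":0,"fingers":0.1},{"x":0,"y":0,"z":-1,"twist":0,"fingers":0},{"x":0,"y":0,"z":-1,"twist":0,"fingers":0},{"x":0,"y":0,"z":-1,"twist":0,"fingers":0},{"x":0,"y":0,"z":-1,"twist":0,"fingers":0}]'
python3 -m creep '[{"x":0,"y":0,"z":-1,"twist":0,"fingers":0},{"x":0,"y":0,"z":0,"twist":0,"fingers":0},{"x":0,"y":0,"z":0,"twist":0,"fingers":0}]'
python3 - <<'E'
from h import *
o,im,w=snap("w6")
print(plan(o,(.465,.326,.175),np.radians(5.8)),proj(w,o["position"]-[0,0,.1]))
E
```

```text
clock: 9.0
position: [0.4959, 0.2024, 0.1617]
eef_rot: [2.106, 2.331, 0.001]
force: [0.8, -0.2, -0.2]
grip_width: 0.092
gripper_force: 0.0
clock: 9.3
position: [0.4959, 0.2026, 0.1857]
eef_rot: [2.105, 2.332, 0.002]
force: [0.5, -0.2, -0.1]
grip_width: 0.0916
gripper_force: 0.0
('shift units', array([ 5.04, -0.73,  0.43]), 'twist units', np.float64(0.01), 'tilt', array([ 0.001,  0.001, -1.   ])) [254.48721411 188.99546391]
```

```bash
python3 -m creep '[{"x":1,"y":-0.15,"z":0,"twist":0,"fingers":0},{"x":1,"y":-0.15,"z":0,"twist":0,"fingers":0},{"x":1,"y":-0.15,"z":0,"twist":0,"fingers":0},{"x":1,"y":-0.15,"z":0,"twist":0,"fingers":0},{"x":1,"y":-0.13,"z":0,"twist":0,"fingers":0},{"x":0,"y":0,"z":0,"twist":0,"fingers":0},{"x":0,"y":0,"z":0,"twist":0,"fingers":0}]'
python3 - <<'E'
from h import *
import json
o,im,w=snap("w7");p0=o["position"];R=Ro.from_rotvec(o["eef_rot"]).as_matrix()
g=im.max(2)
m=np.zeros_like(g);m[100:300,190:330]=(g[100:300,190:330]<80)
n,l,s,c=cv2.connectedComponentsWithStats(m)
i=1+s[1:,4].argmax();print(s[i],c[i])
x,y,W,H,_=s[i]
# top disc: widest, its lower edge = bbox bottom; radius W/2
px=(x+W/2-.5,y+H-.5-W/2);X=ray(w,px,.105);print(px,X.round(4),"tool",((X-p0)@R).round(4),p0)
print("cap dia",np.linalg.norm(ray(w,(x,px[1]),.105)-ray(w,(x+W,px[1]),.105)))
# body far edge (base) along image column toward the nadir
col=g[60:y+5,int(px[0])].astype(int);print(y,col[::3])
E
```

```text
clock: 10.05
position: [0.4644, 0.3243, 0.1838]
eef_rot: [2.104, 2.332, -0.004]
force: [0.3, -0.0, 0.1]
grip_width: 0.092
gripper_force: 0.0
[ 231  160   50   55 2240] [255.325      187.21919643]
(np.float64(255.5), np.float64(189.5)) [0.4645 0.3302 0.105 ] tool [0.006  0.0008 0.0788] [0.46440836 0.32429579 0.18384493]
cap dia 0.038798906060069985
160 [203 204 204 204 203 206 205 206 205 205 204 204 205 205 205 205 206 204
 206 206 206 206 206 206 205 206 206 204 164 103  92  94 116  89  53]
```

```bash
python3 - <<'E'
from h import *
w=wcam("pics/w7.npz");X=ray(w,(255.5,144),0);print(X)
from rig import get_obs
o=get_obs();print(plan(o,(.465,.327,.068-.0187),np.radians(5.8)))
E
python3 -m creep '[{"x":0.1,"y":0.02,"z":0.5,"twist":0,"fingers":0},{"x":0,"y":0,"z":1,"twist":0,"fingers":0},{"x":0,"y":0,"z":1,"twist":0,"fingers":0},{"x":0,"y":0,"z":1,"twist":0,"fingers":0},{"x":0,"y":0,"z":1,"twist":0,"fingers":0},{"x":0,"y":0,"z":0.8,"twist":0,"fingers":0},{"x":0,"y":0,"z":0,"twist":0,"fingers":0.2},{"x":0,"y":0,"z":0,"twist":0,"fingers":0.3}]'
```

```text
[0.46221637 0.34778231 0.        ]
('shift units', array([0.15, 0.03, 5.39]), 'twist units', np.float64(-0.0), 'tilt', array([-0.001, -0.002, -1.   ]))
clock: 10.9
position: [0.4654, 0.3265, 0.0522]
eef_rot: [2.107, 2.33, -0.002]
force: [-0.1, 1.2, 0.4]
grip_width: 0.0779
gripper_force: 0.0
```

```bash
python3 -m creep '[{"x":0,"y":0,"z":0.1,"twist":0,"fingers":1},{"x":0,"y":0,"z":0,"twist":0,"fingers":1},{"x":0,"y":0,"z":0,"twist":0,"fingers":1},{"x":0,"y":0,"z":0,"twist":0,"fingers":1},{"x":0,"y":0,"z":0,"twist":0,"fingers":1},{"x":0,"y":0,"z":0,"twist":0,"fingers":1},{"x":0,"y":0,"z":0,"twist":0,"fingers":1}]' 12
python3 -m creep '[{"x":0,"y":0,"z":-0.5,"twist":0,"fingers":1},{"x":0,"y":0,"z":-1,"twist":0,"fingers":1},{"x":0,"y":0,"z":-1,"twist":0,"fingers":1},{"x":0,"y":0,"z":-1,"twist":0,"fingers":1},{"x":0,"y":0,"z":-1,"twist":0,"fingers":1},{"x":0,"y":0,"z":-1,"twist":0,"fingers":1},{"x":0,"y":0,"z":-1,"twist":0,"fingers":1},{"x":0,"y":0,"z":-1,"twist":0,"fingers":1}]'
python3 -m creep '[{"x":0,"y":0,"z":-1,"twist":0,"fingers":1},{"x":0,"y":0,"z":-1,"twist":0,"fingers":1},{"x":0,"y":0,"z":0,"twist":0,"fingers":1}]'
python3 - <<'E'
from h import *
from rig import get_obs
u=np.array([-.101,.995,0]);c=np.array([.5075,.1055,0])
print(plan(get_obs(),c-97e-3*u+[0,0,.28],np.radians(5.8)))
E
```

```text
clock: 11.6
position: [0.4652, 0.3278, 0.0505]
eef_rot: [-2.105, -2.332, -0.001]
force: [-1.7, -0.5, 3.4]
grip_width: 0.0437
gripper_force: 12.0
clock: 12.4
position: [0.4652, 0.3271, 0.2392]
eef_rot: [2.106, 2.331, 0.001]
force: [0.0, 0.2, -1.1]
grip_width: 0.0435
gripper_force: 11.9
clock: 12.7
position: [0.4669, 0.3283, 0.2916]
eef_rot: [2.105, 2.331, 0.011]
force: [-0.6, -1.0, -2.3]
grip_width: 0.0437
gripper_force: 11.9
('shift units', array([-12.91,   0.71,   0.41]), 'twist units', np.float64(0.0), 'tilt', array([ 0.005,  0.005, -1.   ]))
```

```bash
python3 -m creep '[{"x":-1,"y":0.05,"z":0,"twist":0,"fingers":1},{"x":-1,"y":0.05,"z":0,"twist":0,"fingers":1},{"x":-1,"y":0.05,"z":0,"twist":0,"fingers":1},{"x":-1,"y":0.05,"z":0,"twist":0,"fingers":1},{"x":-1,"y":0.05,"z":0,"twist":0,"fingers":1},{"x":-1,"y":0.05,"z":0,"twist":0,"fingers":1},{"x":-1,"y":0.05,"z":0,"twist":0,"fingers":1},{"x":-1,"y":0.05,"z":0,"twist":0,"fingers":1}]' | sed -n 1,3p
python3 -m creep '[{"x":-1,"y":0.05,"z":0,"twist":0,"fingers":1},{"x":-1,"y":0.05,"z":0,"twist":0,"fingers":1},{"x":-1,"y":0.1,"z":0,"twist":0,"fingers":1},{"x":-1,"y":0.1,"z":0,"twist":0,"fingers":1},{"x":-0.9,"y":0.05,"z":0,"twist":0,"fingers":1},{"x":0,"y":0,"z":1,"twist":0,"fingers":1},{"x":0,"y":0,"z":1,"twist":0,"fingers":1},{"x":0,"y":0,"z":1,"twist":0,"fingers":1}]' | sed -n 1,3p
python3 -m creep '[{"x":0,"y":0,"z":0,"twist":0,"fingers":1},{"x":0,"y":0,"z":0,"twist":0,"fingers":1}]'
python3 - <<'E'
from h import *
from rig import get_obs,read_camera
o,im,w=snap("w8");T=read_camera("top");S=read_camera("scene");np.savez("pics/t8.npz",**T);np.savez("pics/s8.npz",**S)
u=np.array([-.101,.995,0]);c=np.array([.5075,.1055,0]);e=c-97e-3*u
print(plan(o,e+[0,0,.1],np.radians(5.8)),e)
a=cv2.resize(im[100:384,130:380],None,fx=1.6,fy=1.6)
x,y=np.round(proj(S,e)).astype(int);b=cv2.resize(S["pixels"][y-90:y+35,x-60:x+40],(363,454),interpolation=cv2.INTER_CUBIC)
print(a.shape,x-60,y-90);cv2.imwrite("pics/f.png",np.hstack([a[:454],b]))
E
```

```text
clock: 13.5
position: [0.4949, 0.1282, 0.2866]
eef_rot: [-2.105, -2.331, 0.002]
clock: 14.3
position: [0.516, 0.0082, 0.211]
eef_rot: [-2.106, -2.331, 0.001]
clock: 14.5
position: [0.5163, 0.0083, 0.2124]
eef_rot: [-2.105, -2.331, 0.002]
force: [-0.3, 0.3, 0.3]
grip_width: 0.0437
gripper_force: 11.9
('shift units', array([0.02, 0.05, 4.5 ]), 'twist units', np.float64(0.0), 'tilt', array([-0.001, -0.001, -1.   ])) [0.517297 0.008985 0.      ]
(454, 400, 3) 231 183
```

View pics/f.png

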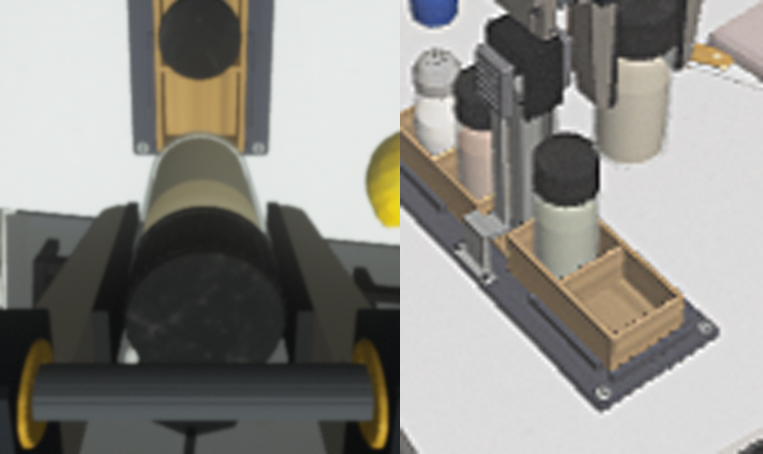

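The shaker stands in its cell and the jar hangs upright. In the left crop the dock's near corners are at (133,155) and (267,155), the jar's base far edge is at (196,134), and its cap's top disc is centred near (205,310).

```bash
python3 - <<'E'
from h import *
w=wcam("pics/w8.npz");z=np.load("pics/w8.npz");R=Ro.from_rotvec(z["rot"]).as_matrix();p0=z["pos"]
f=lambda x,y:(x/1.6+130-.2,y/1.6+100-.2)
zb=p0[2]-.0505
for n,p,h in(("jar base far edge",(196,134),zb),("cap L",(124,305),zb+.105),("cap R",(286,305),zb+.105),("dk",(133,155),.008),("dk2",(267,155),.008),("glassL",(146,185),zb+.02),("glassR",(253,185),zb+.02),
  ("wallL",(155,100),.042),("wallR",(245,100),.042)):
    X=ray(w,f(*p),h);print(n,X.round(4),"tool",((X-p0)@R).round(4))
S=np.load("pics/s8.npz");g=lambda x,y:(x/3.63+231-.4,y/3.63+183-.4)
for n,p in(("s wall end L",(615,345)),("s wall end R",(683,295))):print(n,ray(S,g(p[0]-400,p[1]),.042).round(4))
for n,p in(("s dock end L",(601,410)),("s dock end R",(719,331))):print(n,ray(S,g(p[0]-400,p[1]),.008).round(4))
x,y=proj(S,p0-[0,0,.0505])
print("pred base px in crop",((x-231)*3.63+400,(y-183)*3.63))
E
```

```text
jar base far edge [0.513  0.0271 0.1619] tool [ 0.019  -0.0013  0.0505]
cap L [0.4979 0.0117 0.2669] tool [ 0.0051 -0.0181 -0.0545]
cap R [0.538  0.0158 0.2669] tool [ 0.0052  0.0223 -0.0545]
dk [ 0.471  -0.0382  0.008 ] tool [-0.0416 -0.0496  0.2045]
dk2 [ 0.5688 -0.0283  0.008 ] tool [-0.0416  0.0487  0.2044]
glassL [0.4949 0.0097 0.1819] tool [ 0.0036 -0.0212  0.0305]
glassR [0.5375 0.0141 0.1819] tool [0.0036 0.0217 0.0305]
wallL [0.4863 0.0124 0.042 ] tool [ 0.0072 -0.0293  0.1704]
wallR [0.5442 0.0183 0.042 ] tool [0.0072 0.0289 0.1704]
s wall end L [ 0.4872 -0.028   0.042 ]
s wall end R [ 0.5449 -0.0178  0.042 ]
s dock end L [ 0.4686 -0.0421  0.008 ]
s dock end R [ 0.5659 -0.0311  0.008 ]
pred base px in crop (np.float64(626.4691243350088), np.float64(144.55162760362134))
```

```bash
python3 -m creep '[{"x":0.08,"y":0,"z":0.7,"twist":0,"fingers":1},{"x":0,"y":0,"z":0.9,"twist":0,"fingers":1},{"x":0,"y":0,"z":0.9,"twist":0,"fingers":1},{"x":0,"y":0,"z":0.9,"twist":0,"fingers":1},{"x":0,"y":0,"z":0.7,"twist":0,"fingers":1},{"x":0,"y":0,"z":0.3,"twist":0,"fingers":1},{"x":0,"y":0,"z":0,"twist":0,"fingers":1}]'
python3 -m creep '[{"x":0,"y":0,"z":0.2,"twist":0,"fingers":1},{"x":0,"y":0,"z":0.2,"twist":0,"fingers":1},{"x":0,"y":0,"z":0,"twist":0,"fingers":1}]'
python3 -m creep '[{"x":0,"y":0,"z":0.2,"twist":0,"fingers":1},{"x":0,"y":0,"z":0,"twist":0,"fingers":1},{"x":0,"y":0,"z":0,"twist":0,"fingers":1}]'
```

```text
clock: 15.35
position: [0.5165, 0.0106, 0.1026]
eef_rot: [-2.105, -2.332, 0.001]
force: [-0.8, 0.1, -0.5]
grip_width: 0.0436
gripper_force: 11.9
clock: 15.65
position: [0.5165, 0.0107, 0.0926]
eef_rot: [-2.105, -2.332, -0.0]
force: [-0.5, 0.3, -1.2]
grip_width: 0.0437
gripper_force: 11.9
clock: 15.95
position: [0.5164, 0.0106, 0.0875]
eef_rot: [-2.105, -2.332, 0.0]
force: [0.9, -0.3, -0.7]
grip_width: 0.0435
gripper_force: 11.9
```

Foot is 5 mm into the cell with no side force. Continuing slowly.

```bash
python3 -m creep '[{"x":0,"y":0,"z":0.3,"twist":0,"fingers":1},{"x":0,"y":0,"z":0.3,"twist":0,"fingers":1},{"x":0,"y":0,"z":0.2,"twist":0,"fingers":1},{"x":0,"y":0,"z":0.1,"twist":0,"fingers":1},{"x":0,"y":0,"z":0,"twist":0,"fingers":1}]'
python3 -m creep '[{"x":0,"y":0,"z":0.1,"twist":0,"fingers":1},{"x":0,"y":0,"z":0,"twist":0,"fingers":1},{"x":0,"y":0,"z":0,"twist":0,"fingers":1}]'
```

```text
clock: 16.45
position: [0.5161, 0.0105, 0.0645]
eef_rot: [-2.105, -2.331, 0.001]
force: [0.4, 1.0, -0.3]
grip_width: 0.0436
gripper_force: 11.9
clock: 16.75
position: [0.5166, 0.0106, 0.0627]
eef_rot: [2.105, 2.332, 0.0]
force: [-0.5, -0.4, -1.1]
grip_width: 0.0436
gripper_force: 11.9
```

```bash
python3 -m creep '[{"x":0,"y":0,"z":0.06,"twist":0,"fingers":1},{"x":0,"y":0,"z":0,"twist":0,"fingers":1},{"x":0,"y":0,"z":0,"twist":0,"fingers":1}]'
```

```text
clock: 17.05
position: [0.5157, 0.0105, 0.0616]
eef_rot: [-2.104, -2.331, 0.001]
force: [-3.3, -0.5, 6.3]
grip_width: 0.0436
gripper_force: 12.0
```

```bash
python3 -m creep '[{"x":0,"y":0,"z":0,"twist":0,"fingers":0.45},{"x":0,"y":0,"z":0,"twist":0,"fingers":0.3},{"x":0,"y":0,"z":0,"twist":0,"fingers":0.2},{"x":0,"y":0,"z":-0.4,"twist":0,"fingers":0.1},{"x":0,"y":0,"z":-1,"twist":0,"fingers":0},{"x":0,"y":0,"z":-1,"twist":0,"fingers":0},{"x":0,"y":0,"z":-1,"twist":0,"fingers":0},{"x":0,"y":0,"z":-1,"twist":0,"fingers":0}]' | sed -n 1,2p
python3 -m creep '[{"x":0,"y":0,"z":-1,"twist":0,"fingers":0},{"x":0,"y":0,"z":-1,"twist":0,"fingers":0},{"x":0,"y":0,"z":-1,"twist":0,"fingers":0},{"x":0,"y":0,"z":0,"twist":0,"fingers":0},{"x":0,"y":0,"z":0,"twist":0,"fingers":0}]'
python3 - <<'E'
from h import *
from rig import get_obs,read_camera
o,im,w=snap("w9");S=read_camera("scene");np.savez("pics/s9.npz",**S)
print(plan(o,(.5068,.106,.235),np.radians(5.8)))
# where are the jar (cap), the dock end corners in wrist view
g=im.max(2);m=np.zeros_like(g);m[150:384,190:330]=g[150:384,190:330]<70
n,l,s,c=cv2.connectedComponentsWithStats(m);print([list(r) for r in s[1:] if r[4]>200])
u=np.array([-.101,.995,0]);c0=np.array([.507,.1055,0])
print("expected cap px",proj(w,c0-97e-3*u+[0,0,.117]))
E
```

```text
clock: 17.85
position: [0.5165, 0.0104, 0.1728]
clock: 18.35
position: [0.5165, 0.0106, 0.2466]
eef_rot: [2.105, 2.331, 0.002]
force: [0.5, 0.3, -1.2]
grip_width: 0.0916
gripper_force: 0.0
('shift units', array([3.83, 0.  , 0.47]), 'twist units', np.float64(0.0), 'tilt', array([ 0.001,  0.001, -1.   ]))
[[np.int32(234), np.int32(153), np.int32(42), np.int32(45), np.int32(1472)], [np.int32(190), np.int32(250), np.int32(140), np.int32(98), np.int32(6580)]]
expected cap px [254.7588173  181.31471737]
```

```bash
python3 -m creep '[{"x":1,"y":0,"z":0,"twist":0,"fingers":0},{"x":1,"y":0,"z":0,"twist":0,"fingers":0},{"x":1,"y":0,"z":0,"twist":0,"fingers":0},{"x":0.8,"y":0,"z":0,"twist":0,"fingers":0},{"x":0,"y":0,"z":0,"twist":0,"fingers":0},{"x":0,"y":0,"z":0,"twist":0,"fingers":0}]'
python3 - <<'E'
from h import *
o,im,w=snap("w10");p0=o["position"];R=Ro.from_rotvec(o["eef_rot"]).as_matrix()
print(plan(o,(.5068,.106,.1393),np.radians(5.8)))
# salt and handle; dark head
g=im.max(2);m=np.zeros_like(g);m[100:330,200:320]=g[100:330,200:320]<60
n,l,s,c=cv2.connectedComponentsWithStats(m);print([list(map(int,r)) for r in s[1:] if r[4]>200])
C=np.array([.507,.1055,0]);u=np.array([-.101,.995,0]);v=np.array([.995,.101,0])
for a,b in((21,15),(21,-15),(-21,15),(-21,-15)):print(a,b,proj(w,C+u*a/1e3+v*b/1e3+[0,0,.188]).round(1))
# profile across head row
r=int(proj(w,C+[0,0,.188])[1]);print(r);print(" ".join(map(str,g[r,195:320:3])));print(" ".join(map(str,g[r-70:r+50:4,255])))
E
```

```text
clock: 19.05
position: [0.5064, 0.1044, 0.2452]
eef_rot: [-2.105, -2.332, 0.003]
force: [-0.7, -1.4, -0.1]
grip_width: 0.092
gripper_force: 0.0
('shift units', array([0.07, 0.03, 4.24]), 'twist units', np.float64(0.01), 'tilt', array([-0.002, -0.001, -1.   ]))
[[231, 107, 54, 179, 6297], [200, 312, 120, 18, 1433]]
21 15 [276.9 176.8]
21 -15 [234.  176.7]
-21 15 [275.8 231.8]
-21 -15 [235.1 231.8]
204
218 218 218 217 217 218 217 191 94 123 124 116 68 64 45 45 43 43 42 42 40 41 39 41 42 43 41 58 78 119 123 116 88 156 215 216 217 216 217 217 217 219
46 45 45 45 46 53 69 38 32 34 32 34 37 38 40 39 39 41 40 42 41 42 43 43 42 49 49 43 38 38
```

```bash
python3 -m creep '[{"x":0.06,"y":0.02,"z":0.5,"twist":0,"fingers":0},{"x":0,"y":0,"z":1,"twist":0,"fingers":0},{"x":0,"y":0,"z":1,"twist":0,"fingers":0},{"x":0,"y":0,"z":1,"twist":0,"fingers":0},{"x":0,"y":0,"z":0.6,"twist":0,"fingers":0},{"x":0,"y":0,"z":0.2,"twist":0,"fingers":0},{"x":0,"y":0,"z":0,"twist":0,"fingers":0},{"x":0,"y":0,"z":0,"twist":0,"fingers":0}]'
```

```text
clock: 19.9
position: [0.5077, 0.1063, 0.139]
eef_rot: [2.106, 2.33, 0.001]
force: [-0.2, 0.3, 0.3]
grip_width: 0.092
gripper_force: 0.0
```

```bash
python3 -m creep '[{"x":0,"y":0,"z":0,"twist":0,"fingers":0.3},{"x":0,"y":0,"z":0,"twist":0,"fingers":0.4},{"x":0,"y":0,"z":0,"twist":0,"fingers":0.5},{"x":0,"y":0,"z":0,"twist":0,"fingers":1},{"x":0,"y":0,"z":0,"twist":0,"fingers":1},{"x":0,"y":0,"z":0,"twist":0,"fingers":1},{"x":0,"y":0,"z":0,"twist":0,"fingers":1},{"x":0,"y":0,"z":0,"twist":0,"fingers":1}]' 40
python3 -m creep '[{"x":0,"y":0,"z":0,"twist":0,"fingers":1},{"x":0,"y":0,"z":0,"twist":0,"fingers":1},{"x":0,"y":0,"z":0,"twist":0,"fingers":1}]'
```

```text
clock: 20.7
position: [0.5059, 0.1066, 0.1387]
eef_rot: [-2.104, -2.33, 0.003]
force: [-3.7, 0.1, 5.6]
grip_width: 0.0337
gripper_force: 40.0
clock: 21.0
position: [0.5059, 0.1066, 0.1387]
eef_rot: [-2.104, -2.33, 0.003]
force: [-3.9, -1.0, 6.6]
grip_width: 0.0337
gripper_force: 40.0
```

```bash
python3 -m creep '[{"x":0,"y":0,"z":-0.1,"twist":0,"fingers":1},{"x":0,"y":0,"z":-0.1,"twist":0,"fingers":1},{"x":0,"y":0,"z":-0.1,"twist":0,"fingers":1},{"x":0,"y":0,"z":-0.1,"twist":0,"fingers":1},{"x":0,"y":0,"z":-0.2,"twist":0,"fingers":1},{"x":0,"y":0,"z":0,"twist":0,"fingers":1}]'
```

```text
clock: 21.6
position: [0.5077, 0.1067, 0.1543]
eef_rot: [2.105, 2.331, 0.002]
force: [-0.1, -0.3, -7.9]
grip_width: 0.0339
gripper_force: 40.0
```

Carrying the full weight (7.9 N) with no drag, so I'll keep lifting gently.

```bash
python3 -m creep '[{"x":0,"y":0,"z":-0.2,"twist":0,"fingers":1},{"x":0,"y":0,"z":-0.3,"twist":0,"fingers":1},{"x":0,"y":0,"z":-0.4,"twist":0,"fingers":1},{"x":0,"y":0,"z":-0.4,"twist":0,"fingers":1},{"x":0,"y":0,"z":-0.4,"twist":0,"fingers":1},{"x":0,"y":0,"z":-0.4,"twist":0,"fingers":1},{"x":0,"y":0,"z":-0.4,"twist":0,"fingers":1},{"x":0,"y":0,"z":-0.3,"twist":0,"fingers":1}]' | sed -n 1,4p
python3 -m creep '[{"x":0,"y":0,"z":-0.2,"twist":0,"fingers":1},{"x":0,"y":0,"z":-0.1,"twist":0,"fingers":1},{"x":0,"y":0,"z":0,"twist":0,"fingers":1},{"x":0,"y":0,"z":0,"twist":0,"fingers":1},{"x":0,"y":0,"z":0,"twist":0,"fingers":1},{"x":0,"y":0,"z":0,"twist":0,"fingers":1},{"x":0,"y":0,"z":0,"twist":0,"fingers":1},{"x":0,"y":0,"z":0,"twist":0,"fingers":1}]'
python3 - <<'E'
from h import *
from rig import read_camera,get_obs
S=read_camera("scene");T=read_camera("top");np.savez("pics/s11.npz",**S);im=S["pixels"].astype(int)
# level check: wooden pixels (tan) of the caddy in the scene: lowest outer-bottom edge line
b,g,r=im[...,0],im[...,1],im[...,2];m=((r-b>40)&(r>100)&(g>70)).astype(np.uint8)
n,l,s,c=cv2.connectedComponentsWithStats(m);print([list(map(int,q)) for q in s[1:] if q[4]>60])
p=get_obs()["position"];dz=.0875
C=np.array([.507,.1055,0]);u=np.array([-.101,.995,0]);v=np.array([.995,.101,0]);
for a,b_ in((126,-29),(-126,-29),(-126,29),(126,29)):
  for h in(0,.034):print(a,b_,h,proj(S,C+u*a/1e3+v*b_/1e3+[0,0,.008+h+p[2]-.1387]).round(0))
mm=m.copy();mm[:,:200]=0;mm[:,330:]=0;mm[:150]=0
ys,xs=np.nonzero(mm);print(xs.min(),ys[xs.argmin()],xs.max(),ys[xs.argmax()],ys.max(),xs[ys.argmax()])
E
```

```text
clock: 22.4
position: [0.5074, 0.1067, 0.2248]
eef_rot: [2.105, 2.331, 0.002]
force: [-0.3, 0.1, -8.0]
clock: 23.2
position: [0.5071, 0.1066, 0.231]
eef_rot: [-2.105, -2.332, 0.0]
force: [-0.1, -0.7, -8.4]
grip_width: 0.0341
gripper_force: 40.0
[[87, 35, 12, 36, 199], [44, 38, 33, 40, 856], [138, 51, 85, 47, 1471], [2, 66, 14, 13, 123], [420, 147, 20, 23, 289], [280, 171, 10, 20, 98], [226, 184, 87, 74, 584], [291, 190, 32, 13, 168], [405, 220, 18, 26, 248], [340, 237, 26, 27, 518], [203, 292, 20, 21, 111], [208, 318, 19, 21, 97]]
126 -29 0 [226. 197.]
126 -29 0.034 [225. 186.]
-126 -29 0 [291. 257.]
-126 -29 0.034 [291. 246.]
-126 29 0 [311. 245.]
-126 29 0.034 [312. 234.]
126 29 0 [245. 188.]
126 29 0.034 [244. 177.]
203 294 322 199 338 217
```

The caddy's blob in the scene image (226–313, 184–258) matches the corners predicted for a level caddy raised 92 mm, and the load is steady. Handing in.

```bash
python3 -c "
from rig import *
print(job_done())"
```

```text
the job is handed in; nothing more can be done
None
```

The job is handed in (no verdict came back): the jar and shaker were set down in the end cells, and the caddy is held with 40 N on the catch pads, about 92 mm up, level and still; the jars were not re-checked after the lift.

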